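# Change the heat-sink angle in the ratchet-forceps soldering holder

### The job

Change the work in the soldering holder: press the movable finger ring of its locking forceps down to free the ratchet and let the handles open, then draw the finished heat-sink angle out endways past the jaw tips and set it down gently, on its foot, in the tray beside the angle already there. Fetch the other angle that has two transistors screwed to it (not the bare one), slide it endways into the open jaws so that it stands on the ceramic block just as the first one did, transistors away from the handles, and squeeze the handles together until the ratchet locks and the jaws hold it by themselves. Leave everything else on the bench where it is.

Things in the scene. Friction and masses are not known exactly. Their poses are not given: they have to be found in the camera images.
- clamp: Soldering holder, fixed: grey base plate 225 x 105 x 12, ceramic block, aluminium post and, level on the post, big steel locking forceps 200 long, 75 above the bench. Origin: on the bench below the forceps' pivot. x: from the pivot to the jaw tips (62 away), handles run to -x; y: to the side of the movable ring; z up. In this frame (mm) base plate x -60..165, y -45..60; post x -21..11, y +-13.
- fixed_jaw_tip (a point): Tip of the fixed jaw, inner face, clamp (62, 4, 75). Fixed jaw: x 6..62, y 4..13, z 70..80. The movable jaw mirrors it at y -4..-13 when on an 8 mm part. As in scissors the halves cross: the shank on the +y side works the jaw on the -y side. Jaws open: 10 mm more gap 40 from the pivot, 14 mm more at the tips.
- block_top (a point): Centre of the top of the pale ceramic block, clamp (88, 13, 45): x 24..152, y -20..46. Also: black clamp knob on the post, x -16..6, y -25..-37, z 39..61.
- moving_handle (a joint): Opening of the movable handle about the pivot (rad). 0: locked on the second tooth with an 8 mm part in the jaws. It locks at about 0.04, 0 and -0.04; stops at -0.055 and 0.30 (fully open, where a light spring takes it when the ratchet is free). Locked, pulling does not open it. Closing on an 8 mm part takes 8 N at the shank for the first tooth, 14 N second, 18 N third.
- ring_end (a joint): Sideways (downward) spring bend of the movable shank and ring (rad), 0 at rest, up to 0.14, about a line 32 mm behind the pivot. The teeth part at 0.05 (ring 5 mm lower): press the ring down 7 to 9 mm, 3 to 6 N, and the handles spring open; friction under the pressing finger may hold them, so draw the ring outward (clamp +y) 10 to 20 mm before letting up.
- moving_jaw: Movable jaw, turns about the pivot (its origin, 75 above the bench). It is sprung to the handle, so squeezing past contact builds the clamping force.
- moving_ring (a point): Centre of the movable finger ring (33 over the outside, 20 inside, bar 6.4 thick). Locked, the two rings lie side by side, 40 between centres; fully open this one is 35 mm farther out.
- fixed_ring (a point): Centre of the fixed finger ring, same size, clamp (-118, -20, 75). It does not give.
- moving_shank (a point): Point on the middle line of the movable shank (round, 7 thick), 70 behind the pivot: a good place to squeeze. Locked, it is 26 from point fixed_shank (33 over both); fully open 47 (54 over both). The ratchet bars lie 88 behind the pivot, between the shanks.
- fixed_shank (a point): Point on the middle line of the fixed shank (round, 7 thick), 70 behind the pivot, clamp (-70, -13, 75).
- jaw_seat (a point): Clamp (85, 0, 45): where the origin of a well-seated angle lies, on top of the block midway between the jaw faces (its near end then lies 32 deep between the jaws); 14 along the jaws either way will do. The jaw pushes an angle put 2 or 3 mm to the -y side across against the fixed jaw.
- finished_angle: Finished heat-sink angle, locked in the jaws. Aluminium, 110 long: upright wall 110 x 8 x 60 high, foot 6 thick. Origin: underside, below the middle of the wall (wall y -4..4, z 0..60); x along it to the transistors, y to the foot (y -4..34), z up. Starts with x along clamp x, foot under the fixed jaw, so not to be lifted straight out: first about 45 mm in clamp +x. 0.17 to 0.27 kg.
- finished_angle_end (a point): Middle of the end face of the finished angle at its transistor end, angle (55, 0, 30). Two black transistors 16 x 5 x 21 sit on the foot side of the wall, x 18..53, y 4..9, z 24..46, leads down. Grip the wall from above at x -15..15.
- next_angle: The angle to be clamped next: same shape, transistors and frame as finished_angle, standing on its foot on the bench to the robot's left.
- next_angle_end (a point): Middle of the end face of the next angle at its transistor end, angle (55, 0, 30).
- tray: Dark open tray, fixed, 190 (x) x 200 (y), 22 high, walls and floor 5 thick. Origin: centre of its underside.
- earlier_angle: An angle like finished_angle, already standing somewhere in the tray, x about along tray x; not to be moved. The wider free space (over 70 of the tray's inner 190) is now on its one, now on its other side.
- bare_angle: Angle of the same size and frame without transistors (two small holes instead), on the bench; not wanted.
- capacitor: Upright capacitor can, 50 diameter, 81 high, origin at the underside. Leave.
- power_module: Black power module on a copper plate 106 x 34 x 29, origin at the underside. Leave.
- solder_spool: Spool 58 diameter, 45 high, origin at the underside. Leave.
- cleaner_bottle: White plastic bottle 54 diameter, 125 high, origin at the underside. Leave.
- screwdriver: Black-handled screwdriver lying along its x, near the robot. Leave.
- multimeter: Flat multimeter 90 x 180 x 46, near the robot, origin at the underside. Leave.
Mind the look-alikes: they are no part of the job. What is shaped like the finished_angle but orange or purple is not meant.

How it is judged:
On the way, in this order (a step that is already met when the one before it is completed fails the run):
1. the movable finger ring is pressed down, clear of the ratchet teeth, while the handles are still together (value of joint ring_end above 0.048 rad and value of joint moving_handle below 0.15 rad).
2. the handles stand open (value of joint moving_handle above 0.22 rad), for 0.1 s.
3. the finished angle stands on its foot in the tray (x of finished_angle in the frame of tray between -0.065 and 0.065 m and y of finished_angle in the frame of tray between -0.1 and 0.1 m and z of finished_angle in the frame of tray between 0.002 and 0.009 m and angle between finished_angle's own z axis and vertical below 0.06 rad and linear speed of finished_angle below 0.03 m/s), for 0.2 s.
4. the next angle stands on the block between the open jaws (value of joint moving_handle above 0.1 rad and x of next_angle in the frame of clamp between 0.065 and 0.107 m and y of next_angle in the frame of clamp between -0.015 and 0.006 m and z of next_angle in the frame of clamp between 0.042 and 0.05 m), for 0.1 s.
5. the handles are closed, the ratchet engaged and the jaws hold the next angle (x of next_angle in the frame of clamp between 0.071 and 0.101 m and y of next_angle in the frame of clamp between -0.004 and 0.004 m and z of next_angle in the frame of clamp between 0.042 and 0.048 m and angle between next_angle's own z axis and vertical below 0.06 rad and angle between the x axis of next_angle and the x axis of clamp, either way round below 0.06 rad and x of next_angle_end in the frame of clamp above 0.11 m and value of joint moving_handle between -0.062 and 0.055 rad and value of joint ring_end below 0.02 rad and contact force between moving_jaw and next_angle above 2 N), for 0.2 s.
At the end, for the whole second after the job is handed in: Finished angle upright (0.06 rad) on the tray floor. Next angle upright on the block, within 15 mm of the seat along the jaws, 4 mm across, 0.06 rad, transistors away from the handles. Ratchet engaged (handle under 0.055 rad, ring under 0.02), jaw pressing on it over 2 N; both at rest (all of step 5 and x of finished_angle in the frame of tray between -0.065 and 0.065 m and y of finished_angle in the frame of tray between -0.1 and 0.1 m and z of finished_angle in the frame of tray between 0.002 and 0.009 m and angle between finished_angle's own z axis and vertical below 0.06 rad and linear speed of each of finished_angle, next_angle below 0.02 m/s); the robot touches nothing.
It fails at once if another thing on the bench or in the tray is pushed more than 20 mm or tipped over (distance of any of bare_angle, earlier_angle, capacitor, power_module, solder_spool, cleaner_bottle, screwdriver, multimeter from where it was at the start of the episode above 0.02 m or angle between any of bare_angle, earlier_angle, capacitor, solder_spool, cleaner_bottle's own z axis and vertical above 0.4 rad).
It fails at once if the finished angle is dropped into the tray (it reaches the floor faster than 0.4 m/s) (x of finished_angle in the frame of tray between -0.07 and 0.07 m and y of finished_angle in the frame of tray between -0.1 and 0.1 m and z of finished_angle in the frame of tray below 0.017 m and linear speed of finished_angle above 0.4 m/s).
It also fails if it takes over 72 s, if anything falls off the work surface, if the arm or the gripper's body presses on something with over 40 N, if the wrist force passes 120 N, or if a joint passes its speed limit or range.

### The arm

A 6-joint arm with a two-finger parallel gripper is mounted at the origin on the work surface. World frame = base frame: x ahead of the robot, y to its left, z up, the work surface at z = 0. Lengths are in m, angles in rad, forces in N, time in s.
With the tool pointing down it reaches from about 0.375 to 0.9 m from the base axis. Payload 3.1 kg.
Tool frame: the origin (TCP) lies at the very end of the fingers, on their centre line; the grasp point (between the pads) lies behind it (ctrl.grasp_offset is the z of the grasp point in the tool frame, in m); z points along the fingers, y is the line along which they close (so a half turn about z gives the same grasp; the last joint's range is limited). The gripper opens to 85 mm and grips with 20 to 120 N. Pads are 22 mm wide; open, the fingers measure 114 mm over their backs; the gripper's body (76 mm by 85 mm) begins 54 mm behind the grasp point. The pads swing forward as they close: fully open they stand 13 mm farther back than shut.
Start: joints at [-1.387, 0.527, 1.433, -0, 1.181, -0.178], TCP at [0.221, -0.585, 0.231] pointing down, gripper open.
Joint ranges: [-3.08, 3.08], [-0.75, 2.2], [0.22, 2.44], [-1.43, 4.57], [0, 2.65], [-2.85, 2.85]. Speed limits (rad/s): [2.79, 2.79, 3.14, 3.14, 3.14, 3.14].

### API

Orientations are given as a rotation vector (axis times angle).
In Python, from station import status, optics, workorder, boxes_of, masks_of, pinpoint, ctrl gives the robot as it stands.
- The arm moves only by the tool send_rows, never from a script. Its argument "rows" is a list of rows, each a list of 7 numbers: the turn, a rotation vector about the world's x, y, z in degrees, then the shift along the world's x, y, z in mm, then the finger opening in mm, from 0 to 85.4. A call has exactly 5 rows; each row is the pose to reach, as a shift and turn from the pose commanded when the call began; what a row does not reach only later rows make up. A row lasts 1/12 s, in which the tool goes at most 41.7 mm and 7.16 degrees, less where a joint would pass 70% of its speed; a pose out of reach is approached as far as the arm can. A call with a gripper value outside its range is refused whole. The fingers move at their own pace and stop on an object; "grip_force" is the grip in N (left out, the last holds). Time passes only in rows, so rows that repeat a pose let the fingers close, or fill a call up. It gives the time, the measured TCP pose, the force, the opening and the grip force at its end, in the units of the state.
- status.sense(): the state, without advancing time (a new reading comes with each control period).
- optics.capture(name): name is "scene" or "top"; returns a dict with "image" (400x640x3 uint8, blue, green, red), "K" (3x3 intrinsics, pixels), "k1" (the pictures are not rectified: a ray, as slopes to the right and down, at radius r is drawn at 1 + k1 r^2 times it, then the intrinsics apply), "rvec" (rotation vector, rad) and "tvec" (3), from world to camera coordinates, as OpenCV has them. Camera axes: x right, y down, z forward; pixel columns grow to the right and rows downward; lengths in m; the calibration is good to about 2 mm. A picture is of the moment at which its call begins. There is no depth.
- workorder.hand_in(): hands the job in; it is judged then, once.
Trained networks look in a picture, given as the dict that the camera call returned (one of the last four; its "shot" number tells which), for a name from the list of things; names that differ only in an ending like _2 or _b are one class to them, and where a whole thing is asked for, a point or a joint stands for the part that bears it (a point fixed in the world has none). Each returns a list of dicts, best first, with "score" (0 to 1); they miss things now and then, are a little off and sometimes report something else, mostly with a low value. They report only what shows in the picture. A call takes as long as a camera call. They do not tell look-alikes from the thing itself.
- boxes_of(picture, target): "position" ([x, y, z] in m, in the coordinates of the camera as it stood for that picture, good to about 4 mm: the middle of the surface that is visible of it).
- masks_of(picture, target): "region" (400x640 bool, what is visible of it).
- pinpoint(picture, target): "position" ([x, y, z] in m, in the coordinates of the camera as it stood for that picture, good to about 4 mm: a listed point, or the origin of a listed thing).
The state is a dict: "time_s": time; "qpos": joint angles; "qvel": joint speeds; "tau": joint torques, N m; "tcp_pos": TCP position; "ee_rot": TCP orientation; "wrist_force": force on the tool from outside, world axes, zero at the start; "torque": the same for the moment, N m; "width": finger opening in m; "finger_force": force on a finger pad.
Only numpy, scipy, OpenCV 4.12 (cv2) and the standard library are available. Lean on these libraries where they do the work, as an engineer would, in place of code of your own. Each camera call takes 0.05 s, during which the arm holds its last target. There are 200 camera calls.

## Working session

There is one attempt and no reset: what is moved stays moved. The work goes in short steps, Python scripts to look and compute and a tool call to move; the robot and the scene stay as the last step left them, time stands still between calls to the robot, and variables do not carry over. Pictures are saved under pics/ and viewed, at most 10 in all, crops included, and the job is handed in when it is done.

Besides the shell and the picture viewer there is one more tool, called after "Call:" by a JSON object that holds its "method" and its "body". send_rows: Moves the arm, as the interface text tells. Its arguments: {"type":"object","properties":{"rows":{"type":"array"},"grip_force":{"type":"number"}},"required":["rows"]}

```bash
ls; mkdir -p pics; cat > h.py <<'E'
import numpy as np, cv2
from station import status, optics, workorder, boxes_of, masks_of, pinpoint, ctrl
def toW(p,pos):
    R=cv2.Rodrigues(np.array(p["rvec"],float))[0]; return R.T@(np.array(pos,float)-np.array(p["tvec"],float).ravel())
def proj(p,X):
    R=cv2.Rodrigues(np.array(p["rvec"],float))[0]; c=R@np.array(X,float)+np.array(p["tvec"],float).ravel()
    s=c[:2]/c[2]; s=s*(1+p["k1"]*(s@s)); K=np.array(p["K"]); return np.array([K[0,0]*s[0]+K[0,2],K[1,1]*s[1]+K[1,2]])
def unproj(p,uv,z):
    K=np.array(p["K"]); d=np.array([(uv[0]-K[0,2])/K[0,0],(uv[1]-K[1,2])/K[1,1]]); s=d.copy()
    for _ in range(20): s=d/(1+p["k1"]*(s@s))
    R=cv2.Rodrigues(np.array(p["rvec"],float))[0]; t=np.array(p["tvec"],float).ravel()
    o=-R.T@t; r=R.T@np.array([s[0],s[1],1]); return o+r*(z-o[2])/r[2]
def show(p,t,f=pinpoint,n=3):
    for d in f(p,t)[:n]:
        w=toW(p,d["position"]); print(t,round(d["score"],2),np.round(w*1000,1),np.round(proj(p,w)))
E
cat > a.py <<'E'
from h import *
print(status.sense()["time_s"],ctrl.grasp_offset)
for n in ("scene","top"):
    p=optics.capture(n); cv2.imwrite(f"pics/{n}0.png",p["image"]); print(n, p["shot"])
    for t in "clamp fixed_jaw_tip block_top moving_ring fixed_ring moving_shank fixed_shank jaw_seat finished_angle finished_angle_end next_angle next_angle_end tray earlier_angle bare_angle".split(): show(p,t,n=4)
E
python3 a.py
```

```text
pics
0.0 -0.0187
scene 1
clamp 0.89 [466.3  19.7   2.6] [337. 196.]
fixed_jaw_tip 0.8 [456.3 -42.4  76.4] [323. 195.]
block_top 0.97 [463.2 -77.3  48.5] [318. 207.]
moving_ring 0.65 [515.9 125.8  76.5] [368. 173.]
fixed_ring 0.74 [473.7 130.   74.4] [360. 166.]
moving_shank 0.48 [494.7  82.1  74.4] [356. 178.]
fixed_shank 0.57 [470.2  86.8  80. ] [351. 173.]
fixed_shank 0.32 [ 492.6 -357.1    1.4] [268. 277.]
jaw_seat 0.94 [451.7 -65.9  43.3] [318. 204.]
jaw_seat 0.57 [491.8  83.6  72.6] [355. 178.]
finished_angle 0.94 [285.2 169.3   3.4] [326. 144.]
finished_angle 0.89 [ 259.8 -504.7    1.5] [185. 266.]
finished_angle 0.88 [448.4 -65.7  47.5] [317. 203.]
finished_angle 0.48 [ 514.9 -337.8    1. ] [277. 277.]
finished_angle_end 0.96 [ 282.6 -551.    31.8] [176. 276.]
finished_angle_end 0.8 [ 442.5 -121.4   75.6] [304. 209.]
finished_angle_end 0.74 [264.  115.2  29.5] [312. 145.]
next_angle 0.67 [532.6 375.1   3.7] [412. 145.]
next_angle_end 0.76 [502.3 327.3  33.3] [399. 143.]
next_angle_end 0.58 [256.1 349.7  -2.9] [351. 113.]
tray 0.58 [ 492.2 -358.1    3.3] [267. 277.]
tray 0.43 [
[... 829 characters left out ...]
65.5   1.4] [239. 272.]
finished_angle 0.66 [446.6 -64.4  40. ] [315. 220.]
finished_angle 0.44 [ 256.3 -508.7    2.2] [457. 285.]
finished_angle_end 0.94 [ 436.1 -121.3   76.3] [334. 222.]
finished_angle_end 0.89 [263.8 117.2  31.6] [254. 279.]
finished_angle_end 0.54 [ 285.3 -558.3   34.5] [476. 275.]
finished_angle_end 0.43 [501.2 322.5  28.5] [191. 201.]
next_angle 0.6 [529.9 372.5   3.5] [178. 193.]
next_angle_end 0.74 [501.5 323.8  26.9] [191. 201.]
next_angle_end 0.22 [456.5 -53.1  76.8] [311. 214.]
tray 0.76 [ 491.6 -360.4    4. ] [408. 209.]
tray 0.24 [462.8  85.9  79.8] [265. 211.]
earlier_angle 0.94 [ 508.7 -335.5    5.5] [401. 204.]
bare_angle 0.97 [620.9 259.3  -0.7] [215. 166.]
```

```bash
python3 - <<'E'
import cv2
a=cv2.imread("pics/scene0.png")[90:310,150:470]; cv2.imwrite("pics/s1.png",cv2.resize(a,(800,550),interpolation=cv2.INTER_CUBIC))
a=cv2.imread("pics/top0.png")[130:330,150:500]; cv2.imwrite("pics/t1.png",cv2.resize(a,(800,457),interpolation=cv2.INTER_CUBIC))
E
```

```text
(no output)
```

View pics/s1.png

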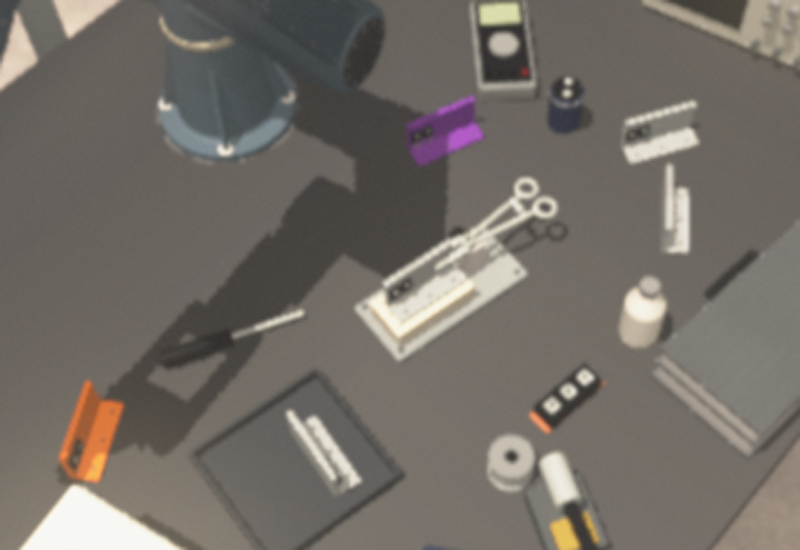

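View pics/t1.png

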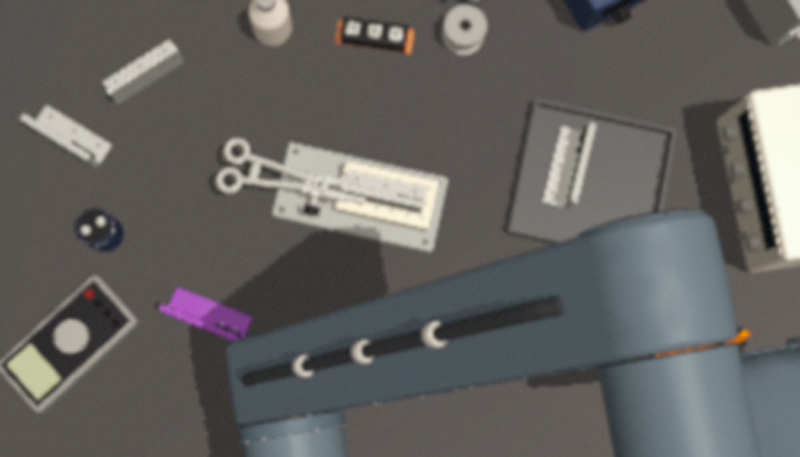

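Scene view: holder at crop (440,280). The white angles are one at crop (660,130) with two dark transistor squares, and one at (677,210) without. The purple (445,130) and orange (90,430) look-alikes are not meant. The next angle is therefore the white one at world ~(530,374). I'll fit the poses and confirm with one enlarged crop.

```bash
cat > fit.py <<'E'
from h import *
L=dict(fixed_jaw_tip=(62,4),block_top=(88,13),moving_ring=(-118,20),fixed_ring=(-118,-20),moving_shank=(-70,13),fixed_shank=(-70,-13),jaw_seat=(85,0),clamp=(0,0))
Z=dict(fixed_jaw_tip=75,block_top=45,moving_ring=75,fixed_ring=75,moving_shank=75,fixed_shank=75,jaw_seat=45,clamp=0)
def rigid(A,B):
    A=np.array(A);B=np.array(B);a=A-A.mean(0);b=B-B.mean(0)
    th=np.arctan2((a[:,0]*b[:,1]-a[:,1]*b[:,0]).sum(),(a*b).sum()); R=np.array([[np.cos(th),-np.sin(th)],[np.sin(th),np.cos(th)]])
    return th,B.mean(0)-R@A.mean(0),R
def clampfit(pics,skip=()):
    A=[];B=[];N=[]
    for p in pics:
        for t in L:
            if t in skip: continue
            for d in pinpoint(p,t)[:1]:
                w=toW(p,d["position"])*1000
                if abs(w[2]-Z[t])<15 and d["score"]>.4: A.append(L[t]);B.append(w[:2]);N.append(t)
    A=np.array(A,float);B=np.array(B)
    for _ in range(4):
        th,t0,R=rigid(A,B); r=np.linalg.norm(B-(A@R.T+t0),axis=1)
        k=r<max(8,1.8*np.median(r)); A,B=A[k],B[k]
    print("clamp th",np.degrees(th),"t",t0,"n",len(A),"rms",np.sqrt((r**2).mean())); return th,t0,R
E
python3 - <<'E'
from fit import *
s=optics.capture("scene");t=optics.capture("top")
clampfit([s,t])
for p in (s,t):
    m=masks_of(p,"tray")
    for d in m[:1]:
        c=cv2.findContours(d["region"].astype(np.uint8),0,1)[0]; c=max(c,key=cv2.contourArea)
        h=cv2.convexHull(c); q=h
        for e in np.arange(2,20,.5):
            q=cv2.approxPolyDP(h,e,True)
            if len(q)<=4: break
        print("tray",d["score"],[ (tuple(x[0]),np.round(unproj(p,x[0].astype(float),.022)[:2]*1000)) for x in q])
print(status.sense())
i=s["image"][110:200,340:450]; j=t["image"][140:220,150:260]
cv2.imwrite("pics/c1.png",np.hstack([cv2.resize(i,(400,328),interpolation=2),cv2.resize(j,(400,328),interpolation=2)]))
E
```

```text
clamp th -101.48308728963443 t [466.13911669  14.11450456] n 14 rms 3.9482510199269814
tray 0.76 [((np.int32(276), np.int32(238)), array([ 424., -244.])), ((np.int32(310), np.int32(281)), array([ 611., -284.])), ((np.int32(258), np.int32(318)), array([ 571., -475.])), ((np.int32(225), np.int32(270)), array([ 380., -433.]))]
tray 0.95 [((np.int32(384), np.int32(174)), array([ 601., -281.])), ((np.int32(445), np.int32(187)), array([ 562., -475.])), ((np.int32(440), np.int32(221)), array([ 453., -455.])), ((np.int32(373), np.int32(232)), array([ 415., -246.]))]
{'time_s': 2.6, 'qpos': array([-1.38749188e+00,  5.27479650e-01,  1.43270532e+00, -1.99570679e-05,
        1.18139418e+00, -1.78499489e-01]), 'qvel': array([ 0.00031273, -0.00081504, -0.00117715, -0.00079994,  0.00019116,
        0.00073276]), 'tau': array([ 3.23483673e-04, -4.42311251e+01, -1.78415108e+01, -2.56653384e-04,
        8.07786819e-04,  4.40827066e-06]), 'tcp_pos': array([ 0.22124444, -0.58450491,  0.23132122]), 'ee_rot': array([ 3.09031209e+00,  5.65234865e-01, -2.89505328e-05]), 'wrist_force': array([ 1.05265282, -0.421729  , -0.24660669]), 'torque': array([-0.02804717,  0.06414188, -0.00387653]), 'finger_force': 0.0, 'width': 0.08530980307837667}
```

View pics/c1.png

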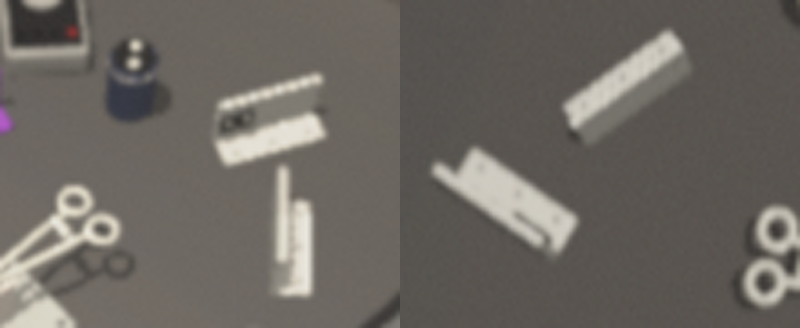

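Confirmed: left crop at (235,122) shows two dark transistors on the upper-left angle, so that is the next angle. The other one, at (290,235), is bare. Next I move over the movable ring with the gripper closed.

Call:
{"method": "send_rows", "body": {"rows": [[0,0,5.75,15,36,0,0],[0,0,11.5,30,72,0,0],[0,0,17.25,45,108,0,0],[0,0,23,60,144,0,0],[0,0,28.75,75,180,0,0]], "grip_force": 40}}

```text
time_s: 3.02
tcp_pos: [0.2966, -0.4029, 0.2314]
ee_rot: [2.85, 1.321, 0.0]
wrist_force: [0.2, -0.6, 0.6]
width: 0.0254
finger_force: 0.0
```

Call:
{"method": "send_rows", "body": {"rows": [[0,0,5.75,15,36,0,0],[0,0,11.5,30,72,0,0],[0,0,17.25,45,108,0,0],[0,0,23,60,144,0,0],[0,0,28.75,75,180,0,0]]}}

```text
time_s: 3.43
tcp_pos: [0.3717, -0.2229, 0.2316]
ee_rot: [2.433, 1.987, 0.0]
wrist_force: [0.9, -0.2, -0.9]
width: 0.0002
finger_force: 0.0
```

Call:
{"method": "send_rows", "body": {"rows": [[0,0,0,15,36,0,0],[0,0,0,30,72,0,0],[0,0,0,45,108,0,0],[0,0,0,60,144,0,0],[0,0,0,75,180,0,0]]}}

```text
time_s: 3.85
tcp_pos: [0.4468, -0.0427, 0.2317]
ee_rot: [2.437, 1.981, 0.001]
wrist_force: [0.6, -1.2, 0.6]
width: 0.0003
finger_force: 0.0
```

Call:
{"method": "send_rows", "body": {"rows": [[0,0,0,15,34,0,0],[0,0,0,30,68,0,0],[0,0,0,45,102,0,0],[0,0,0,60,136,0,0],[0,0,0,69,169,0,0]]}}

```text
time_s: 4.27
tcp_pos: [0.5169, 0.1265, 0.2317]
ee_rot: [2.436, 1.982, 0.003]
wrist_force: [0.4, 0.4, -0.4]
width: 0.0001
finger_force: 0.0
```

Call:
{"method": "send_rows", "body": {"rows": [[0,0,0,0,0,-30,0],[0,0,0,-1,-1,-60,0],[0,0,0,-2,-2,-90,0],[0,0,0,-2,-2,-120,0],[0,0,0,-2,-2,-130,0]]}}

```text
time_s: 4.68
tcp_pos: [0.5107, 0.1226, 0.0979]
ee_rot: [-2.434, -1.98, 0.008]
wrist_force: [-1.5, 0.6, 0.2]
width: -0.0
finger_force: 0.0
```

```bash
python3 - <<'E'
from fit import *
s=optics.capture("scene");t=optics.capture("top")
th,t0,R=clampfit([s,t])
for p in (s,t):
    for n in("moving_ring","fixed_ring","finished_angle","finished_angle_end","earlier_angle"): show(p,n)
print(R.T@(status.sense()["tcp_pos"][:2]*1000-t0))
i=s["image"][140:220,300:400]; j=t["image"][170:250,230:330]
cv2.imwrite("pics/c2.png",np.hstack([cv2.resize(i,(400,320),interpolation=2),cv2.resize(j,(400,320),interpolation=2)]))
E
```

```text
clamp th -101.03402012206229 t [465.92452391  13.21283739] n 10 rms 3.032785526866187
moving_ring 0.69 [469.8  87.   77. ] [351. 173.]
moving_ring 0.41 [513.4 126.1  75.9] [368. 173.]
fixed_ring 0.58 [471.  133.5  77. ] [360. 165.]
finished_angle 0.88 [450.5 -64.5  48. ] [318. 203.]
finished_angle 0.85 [283.5 168.    4.9] [326. 143.]
finished_angle 0.68 [ 258.8 -506.8    2.8] [184. 266.]
finished_angle_end 0.97 [264.6 117.8  32. ] [313. 145.]
finished_angle_end 0.95 [ 442.1 -119.9   75.1] [305. 208.]
finished_angle_end 0.78 [ 282.2 -550.9   30.8] [176. 276.]
earlier_angle 0.89 [ 5.141e+02 -3.382e+02  2.000e-01] [277. 277.]
fixed_ring 0.76 [470.3 133.6  74.6] [249. 209.]
fixed_ring 0.72 [461.6 -76.1  46.2] [319. 215.]
finished_angle 0.85 [ 2.836e+02  1.650e+02 -1.000e-01] [240. 272.]
finished_angle 0.67 [451.8 -68.2  43. ] [316. 218.]
finished_angle 0.57 [ 256.5 -504.1    1.6] [455. 285.]
finished_angle_end 0.85 [ 284.2 -560.7   34.3] [477. 276.]
finished_angle_end 0.79 [ 435.7 -121.3   74.9] [334. 222.]
finished_angle_end 0.69 [263.8 116.2  31.2] [254. 279.]
earlier_angle 0.92 [ 504.8 -332.7    7.1] [400. 205.]
[-116.31832506   25.55520676]
```

View pics/c2.png

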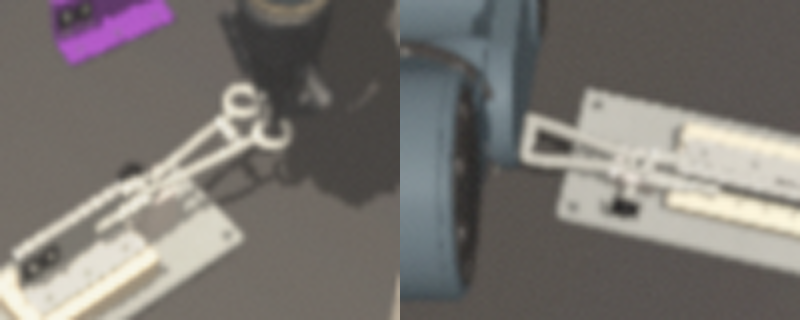

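The finger sits over the movable ring in the scene crop at (270,128), clear of the fixed ring. Now press.

Call:
{"method": "send_rows", "body": {"rows": [[0,0,0,0,0,-12,0],[0,0,0,0,0,-22,0],[0,0,0,0,0,-26,0],[0,0,0,0,0,-29,0],[0,0,0,0,0,-32,0]]}}

```text
time_s: 6.5
tcp_pos: [0.5149, 0.1224, 0.0697]
ee_rot: [2.436, 1.981, 0.004]
wrist_force: [1.8, -0.3, 6.2]
width: -0.0004
finger_force: 3.0
```

Call:
{"method": "send_rows", "body": {"rows": [[0,0,0,0,0,0,0],[0,0,0,0,0,0,0],[0,0,0,0,0,0,0],[0,0,0,0,0,0,0],[0,0,0,0,0,0,0]]}}

```text
time_s: 6.92
tcp_pos: [0.5148, 0.1224, 0.0702]
ee_rot: [2.436, 1.981, 0.004]
wrist_force: [1.7, 0.7, 6.4]
width: -0.0002
finger_force: 2.8
```

Call:
{"method": "send_rows", "body": {"rows": [[0,0,0,4,-1,0,0],[0,0,0,8,-1.7,0,0],[0,0,0,12,-2.5,0,0],[0,0,0,16,-3.3,0,0],[0,0,0,19,-4,0,0]]}}

```text
time_s: 7.33
tcp_pos: [0.5323, 0.1179, 0.0696]
ee_rot: [2.437, 1.982, -0.002]
wrist_force: [-1.3, -3.4, 4.3]
width: 0.0
finger_force: 2.3
```

Call:
{"method": "send_rows", "body": {"rows": [[0,0,0,0,0,0,0],[0,0,0,0,0,5,0],[0,0,0,0,0,15,0],[0,0,0,0,0,45,0],[0,0,0,0,0,85,0]]}}

```text
time_s: 7.75
tcp_pos: [0.5288, 0.119, 0.1526]
ee_rot: [-2.433, -1.977, 0.011]
wrist_force: [0.4, -0.9, -0.2]
width: -0.0003
finger_force: 0.0
```

```bash
python3 - <<'E'
from fit import *
s=optics.capture("scene")
for n in("moving_ring","moving_shank","finished_angle"): show(s,n)
i=s["image"][140:230,280:400]
cv2.imwrite("pics/c3.png",cv2.resize(i,(600,450),interpolation=2))
E
```

```text
moving_ring 0.64 [544.9 106.5  76.2] [372. 181.]
moving_shank 0.63 [513.   70.1  72.4] [358. 184.]
finished_angle 0.83 [449.4 -66.   47.9] [317. 203.]
finished_angle 0.8 [ 259.9 -504.7    2.1] [185. 266.]
finished_angle 0.62 [285.9 168.7   1.8] [326. 144.]
```

View pics/c3.png

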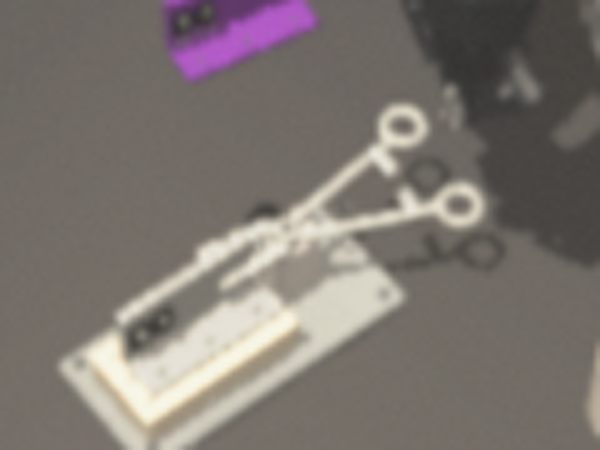

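Rings at (403,125) and (460,205) are apart, so the handles stand open and the angle is still on the block. Next I grip the finished angle's wall.

Call:
{"method": "send_rows", "body": {"rows": [[0,0,0,-14,-31,5,50],[0,0,0,-29,-63,10,50],[0,0,0,-43,-95,10,50],[0,0,0,-58,-127,10,50],[0,0,0,-72,-158,10,50]]}}

```text
time_s: 8.37
tcp_pos: [0.4578, -0.0398, 0.1631]
ee_rot: [-2.434, -1.981, 0.003]
wrist_force: [-0.3, -1.2, -0.5]
width: 0.0501
finger_force: 0.0
```

Call:
{"method": "send_rows", "body": {"rows": [[0,0,0,-7,-15,0,50],[0,0,0,-13,-29,0,50],[0,0,0,-13,-29,0,50],[0,0,0,-13,-29,0,50],[0,0,0,-13,-29,0,50]]}}

```text
time_s: 8.78
tcp_pos: [0.4467, -0.0677, 0.1636]
ee_rot: [-2.436, -1.98, 0.001]
wrist_force: [1.0, -0.2, 0.1]
width: 0.0496
finger_force: 0.0
```

```bash
python3 - <<'E'
from fit import *
x=status.sense();print(x["tcp_pos"],x["width"])
s=optics.capture("scene")
for n in("finished_angle","finished_angle_end"): show(s,n)
# wall top edge line at z=.105: project corners for check
i=s["image"].copy()[165:245,270:370]
cv2.imwrite("pics/c4.png",cv2.resize(i,(600,480),interpolation=2))
E
```

```text
[ 0.4467299  -0.06771241  0.1636404 ] 0.049608969778929854
finished_angle 0.68 [ 257.4 -506.8    2.5] [184. 266.]
finished_angle 0.64 [284.1 171.    0.9] [326. 144.]
finished_angle_end 0.85 [ 442.1 -120.7   77.8] [304. 208.]
finished_angle_end 0.73 [265.9 114.3  29.9] [312. 146.]
finished_angle_end 0.67 [ 283.3 -553.6   31.3] [175. 277.]
```

View pics/c4.png

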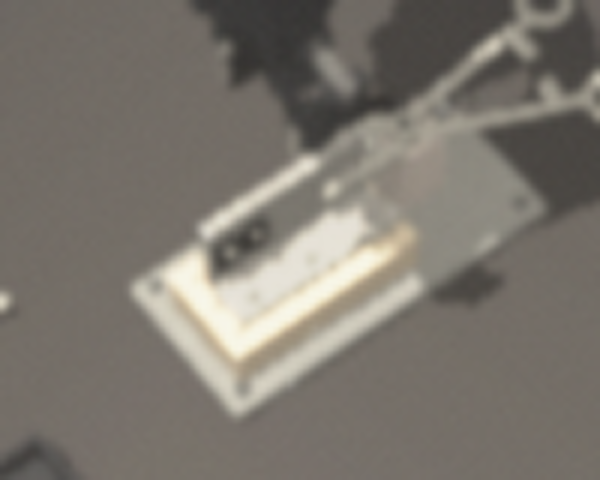

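The transistors show at (240,240) on the outer end. I'll check where the TCP projects and measure the wall's top edge.

```bash
python3 - <<'E'
from fit import *
s=optics.capture("scene")
x=status.sense()["tcp_pos"]; c=np.array([270,165])
print("tcp crop",(proj(s,x)-c)*6, "cam",unproj(s,(320,200),0.)*0, )
R=cv2.Rodrigues(np.array(s["rvec"]))[0]; print("campos",-R.T@np.array(s["tvec"]).ravel())
for px in ((205,235),(312,160)): print(np.round(unproj(s,np.array(px)/6+c,.105)*1000,1))
E
```

```text
tcp crop [272.95197837 116.08208938] cam [ 0. -0.  0.]
campos [ 1.05459363 -0.69859787  1.51323366]
[ 443.6 -121.3  105. ]
[456.1 -47.5 105. ]
```

Call:
{"method": "send_rows", "body": {"rows": [[0,0,0,2,-1,-25,50],[0,0,0,4,-1,-50,50],[0,0,0,4,-1,-75,50],[0,0,0,4,-1,-92,50],[0,0,0,4,-1,-93,50]]}}

```text
time_s: 9.4
tcp_pos: [0.4497, -0.0683, 0.0688]
ee_rot: [-2.433, -1.98, 0.004]
wrist_force: [-0.5, -0.5, 0.6]
width: 0.0502
finger_force: 0.0
```

Call:
{"method": "send_rows", "body": {"rows": [[0,0,0,0,0,0,30],[0,0,0,0,0,0,15],[0,0,0,0,0,0,0],[0,0,0,0,0,0,0],[0,0,0,0,0,0,0]], "grip_force": 45}}

```text
time_s: 9.82
tcp_pos: [0.4509, -0.0693, 0.0725]
ee_rot: [2.436, 1.983, 0.0]
wrist_force: [-2.4, 0.5, 7.1]
width: 0.0073
finger_force: 45.1
```

Call:
{"method": "send_rows", "body": {"rows": [[0,0,0,0,0,0,0],[0,0,0,0,0,0,0],[0,0,0,0,0,0,0],[0,0,0,0,0,0,0],[0,0,0,0,0,2,0]]}}

```text
time_s: 10.23
tcp_pos: [0.4509, -0.0693, 0.0739]
ee_rot: [-2.437, -1.982, 0.0]
wrist_force: [-1.4, 1.3, -2.7]
width: 0.0075
finger_force: 43.8
```

Call:
{"method": "send_rows", "body": {"rows": [[0,0,0,-2,-10,1,0],[0,0,0,-5,-23,1,0],[0,0,0,-8,-37,1,0],[0,0,0,-11,-51,1,0],[0,0,0,-13,-63,1,0]]}}

```text
time_s: 10.65
tcp_pos: [0.4385, -0.1343, 0.0745]
ee_rot: [2.437, 1.98, 0.001]
wrist_force: [-0.3, 0.0, -0.9]
width: 0.0075
finger_force: 43.9
```

Call:
{"method": "send_rows", "body": {"rows": [[0,0,0,0,0,10,0],[0,0,0,0,0,30,0],[0,0,0,0,0,55,0],[0,0,0,0,0,80,0],[0,0,0,0,0,100,0]]}}

```text
time_s: 11.07
tcp_pos: [0.4386, -0.1336, 0.176]
ee_rot: [2.437, 1.979, 0.001]
wrist_force: [0.4, 0.1, -1.1]
width: 0.0077
finger_force: 44.0
```

```bash
python3 - <<'E'
from fit import *
x=status.sense();print(x["tcp_pos"],x["width"],x["wrist_force"])
s=optics.capture("scene"); t=optics.capture("top")
for p in (s,t):
  for n in("earlier_angle","tray","finished_angle","finished_angle_end"): show(p,n,n=4)
  show(p,"earlier_angle",boxes_of)
E
```

```text
[ 0.43863219 -0.13363539  0.1759876 ] 0.007662834226544423 [ 0.39308221  0.13527133 -1.05260079]
earlier_angle 0.96 [ 513.3 -333.6    1.5] [277. 276.]
earlier_angle 0.48 [626.5 264.8  -1.5] [415. 178.]
earlier_angle 0.26 [465.4 -77.9  42.7] [318. 209.]
tray 0.78 [ 491.7 -353.9    1.6] [268. 276.]
tray 0.67 [469.   15.   73.4] [337. 187.]
finished_angle 0.78 [ 256.6 -506.7    1. ] [184. 266.]
finished_angle 0.56 [283.8 166.5   4.7] [325. 144.]
finished_angle 0.31 [408.4 308.5   0.7] [375. 139.]
finished_angle_end 0.98 [261.8 114.3  27.7] [312. 145.]
finished_angle_end 0.88 [ 282.4 -548.6   29.1] [177. 276.]
finished_angle_end 0.78 [ 431.  -182.1  179.3] [287. 202.]
finished_angle_end 0.53 [471.7 133.   75.4] [360. 165.]
earlier_angle 0.94 [ 521.  -328.4    6.9] [280. 276.]
earlier_angle 0.65 [ 507.2 -336.     6.3] [401. 204.]
tray 0.67 [ 488.9 -363.8    3.4] [409. 210.]
finished_angle 0.96 [ 255.9 -507.9    3.7] [457. 285.]
finished_angle_end 0.58 [ 283.3 -559.7   36.7] [476. 276.]
finished_angle_end 0.58 [697.2 -57.8  -2.7] [314. 146.]
finished_angle_end 0.34 [621.7 259.2  -1.4] [215. 166.]
earlier_angle 0.87 [ 507.  -324.6   12.2] [398. 204.]
```

Call:
{"method": "send_rows", "body": {"rows": [[0,0,-6,3,-17,0,0],[0,0,-12,6,-35,0,0],[0,0,-18,9,-52,0,0],[0,0,-24,12,-70,0,0],[0,0,-30,16,-88,0,0]]}}

```text
time_s: 12.08
tcp_pos: [0.4541, -0.221, 0.1739]
ee_rot: [-2.87, -1.276, 0.001]
wrist_force: [0.2, 0.8, -2.2]
width: 0.0074
finger_force: 44.1
```

Call:
{"method": "send_rows", "body": {"rows": [[0,0,-6,3,-17,0,0],[0,0,-12,6,-35,0,0],[0,0,-18,9,-52,0,0],[0,0,-24,12,-70,0,0],[0,0,-30,16,-88,0,0]]}}

```text
time_s: 12.5
tcp_pos: [0.47, -0.309, 0.1737]
ee_rot: [-3.102, -0.489, 0.001]
wrist_force: [0.1, -0.1, -0.9]
width: 0.0074
finger_force: 44.1
```

Call:
{"method": "send_rows", "body": {"rows": [[0,0,-6,3,-17,0,0],[0,0,-12,6,-35,0,0],[0,0,-18,9,-52,0,0],[0,0,-24,12,-70,0,0],[0,0,-29.5,16,-87,0,0]]}}

```text
time_s: 12.92
tcp_pos: [0.486, -0.3961, 0.1735]
ee_rot: [-3.125, 0.316, 0.002]
wrist_force: [0.0, 0.2, -2.5]
width: 0.0076
finger_force: 44.1
```

Call:
{"method": "send_rows", "body": {"rows": [[0,0,0,0,0,-15,0],[0,0,0,0,0,-40,0],[0,0,0,0,0,-65,0],[0,0,0,0,0,-85,0],[0,0,0,0,0,-90,0]]}}

```text
time_s: 13.33
tcp_pos: [0.4842, -0.3933, 0.0801]
ee_rot: [-3.121, 0.308, 0.009]
wrist_force: [-0.0, 0.2, -2.3]
width: 0.0076
finger_force: 43.9
```

```bash
python3 - <<'E'
from fit import *
x=status.sense();print(x["tcp_pos"],x["ee_rot"],x["width"],x["wrist_force"])
s=optics.capture("scene")
for n in("finished_angle","finished_angle_end"): show(s,n,n=4)
i=s["image"][210:330,210:360]
cv2.imwrite("pics/c5.png",cv2.resize(i,(750,600),interpolation=2))
E
```

```text
[ 0.48418771 -0.3932643   0.08005729] [-3.12065697  0.30811458  0.00937361] 0.007598700881611664 [-0.04258336  0.23801138 -2.34415591]
finished_angle 0.84 [288.  164.5   1.9] [326. 145.]
finished_angle 0.83 [ 484.7 -388.6   55.7] [257. 276.]
finished_angle 0.66 [ 257.5 -505.1    2.4] [184. 265.]
finished_angle 0.63 [256.5 350.2   0.7] [351. 112.]
finished_angle_end 0.96 [ 282.1 -550.    29.2] [176. 276.]
finished_angle_end 0.81 [264.6 115.9  30.3] [312. 145.]
```

View pics/c5.png

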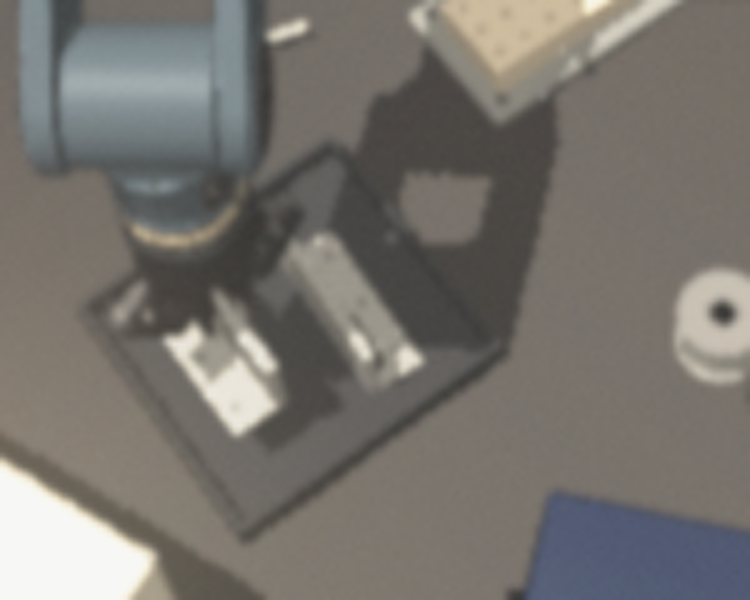

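The held angle, at (225,380) with its foot to the left, is over the free side of the tray, well clear of the earlier angle at (355,310). Now I lower it gently.

Call:
{"method": "send_rows", "body": {"rows": [[0,0,0,0,0,-12,0],[0,0,0,0,0,-24,0],[0,0,0,0,0,-34,0],[0,0,0,0,0,-40,0],[0,0,0,0,0,-43,0]]}}

```text
time_s: 13.9
tcp_pos: [0.4856, -0.3948, 0.0399]
ee_rot: [-3.125, 0.308, 0.003]
wrist_force: [0.0, 0.4, -2.4]
width: 0.0077
finger_force: 44.1
```

Call:
{"method": "send_rows", "body": {"rows": [[0,0,0,0,0,-1,0],[0,0,0,0,0,-2,0],[0,0,0,0,0,-3,0],[0,0,0,0,0,-4,0],[0,0,0,0,0,-5,0]]}}

```text
time_s: 14.32
tcp_pos: [0.4865, -0.3958, 0.0366]
ee_rot: [3.126, -0.308, 0.001]
wrist_force: [-1.1, 0.3, -2.4]
width: 0.0076
finger_force: 44.1
```

Call:
{"method": "send_rows", "body": {"rows": [[0,0,0,0,0,-1,0],[0,0,0,0,0,-2,0],[0,0,0,0,0,-3,0],[0,0,0,0,0,-3,0],[0,0,0,0,0,-3,0]]}}

```text
time_s: 14.73
tcp_pos: [0.4862, -0.3955, 0.0332]
ee_rot: [-3.126, 0.308, 0.0]
wrist_force: [-0.6, -0.7, -1.5]
width: 0.0071
finger_force: 44.1
```

Call:
{"method": "send_rows", "body": {"rows": [[0,0,0,0,0,-0.5,0],[0,0,0,0,0,-1,0],[0,0,0,0,0,-1.5,0],[0,0,0,0,0,-1.5,0],[0,0,0,0,0,-1.5,0]]}}

```text
time_s: 15.15
tcp_pos: [0.4863, -0.3956, 0.0325]
ee_rot: [3.126, -0.308, 0.0]
wrist_force: [-1.4, 1.0, 5.0]
width: 0.0073
finger_force: 45.1
```

Call:
{"method": "send_rows", "body": {"rows": [[0,0,0,0,0,0,14],[0,0,0,0,0,0,24],[0,0,0,0,0,0,34],[0,0,0,0,0,0,34],[0,0,0,0,0,0,34]]}}

```text
time_s: 15.57
tcp_pos: [0.4862, -0.3955, 0.0316]
ee_rot: [-3.126, 0.309, 0.0]
wrist_force: [-0.3, 0.2, -0.2]
width: 0.0337
finger_force: 0.0
```

Call:
{"method": "send_rows", "body": {"rows": [[0,0,0,0,0,15,34],[0,0,0,0,0,40,34],[0,0,0,0,0,75,34],[0,0,0,0,0,110,34],[0,0,0,0,0,145,34]]}}

```text
time_s: 15.98
tcp_pos: [0.4859, -0.3952, 0.1778]
ee_rot: [-3.126, 0.308, 0.001]
wrist_force: [0.5, -1.0, -0.3]
width: 0.0342
finger_force: 0.0
```

```bash
python3 - <<'E'
from fit import *
x=status.sense();print(x["time_s"],x["tcp_pos"],x["ee_rot"],x["width"],x["wrist_force"])
A=[];
s=optics.capture("scene");t=optics.capture("top")
for p in (s,t):
  for n in("next_angle","next_angle_end","bare_angle","capacitor","finished_angle"): show(p,n,n=3)
# mask of foot/wall for next angle
for p in (s,t):
  for d in masks_of(p,"next_angle")[:3]:
    ys,xs=np.nonzero(d["region"]); print(d["score"],xs.min(),xs.max(),ys.min(),ys.max())
i=s["image"][110:180,360:450];j=t["image"][160:230,150:220]
cv2.imwrite("pics/c6.png",np.hstack([cv2.resize(i,(450,350),interpolation=2),cv2.resize(j,(350,350),interpolation=2)]))
E
```

```text
15.9833 [ 0.4859335  -0.39517188  0.17780021] [-3.12557360e+00  3.08473728e-01  1.28734863e-03] 0.03415442123607444 [ 0.51089469 -1.03760577 -0.26407877]
next_angle 0.81 [529.3 377.9   2.1] [412. 144.]
next_angle 0.35 [468.1  15.1  74.6] [337. 186.]
next_angle_end 0.58 [501.  331.   32.9] [399. 143.]
bare_angle 0.72 [458.4 -45.9  75.5] [323. 196.]
bare_angle 0.67 [6.261e+02 2.653e+02 2.000e-01] [415. 177.]
bare_angle 0.47 [471.9  88.   79.4] [352. 173.]
capacitor 0.84 [405.6 305.9   2.7] [374. 138.]
capacitor 0.68 [705.1  88.3  -1. ] [404. 223.]
capacitor 0.24 [693.4 -56.   -1.9] [375. 250.]
finished_angle 0.67 [ 256.8 -505.8    2.6] [184. 265.]
finished_angle 0.66 [281.2 168.6   4.7] [325. 143.]
finished_angle 0.64 [ 485.2 -391.     7.5] [258. 283.]
next_angle 0.68 [528.5 371.5   0.9] [178. 194.]
next_angle_end 0.88 [501.4 323.1  29.7] [191. 201.]
bare_angle 0.57 [471.5 131.1  72.3] [250. 209.]
bare_angle 0.55 [623.6 261.   -2.9] [215. 166.]
capacitor 0.72 [408.2 307.8  -3.2] [196. 232.]
capacitor 0.2 [462.1  16.4  -2.9] [289. 217.]
finished_angle 0.7 [543.9 108.8  74.3] [259. 185.]
finished_angle 0.61 [ 2.617e+02 -5.061e+02 -4.000e-01] [456. 283.]
finished_angle 0.57 [283.3 163.8   3.6] [240. 272.]
0.94 397 427 131 156
0.75 161 197 178 201
```

View pics/c6.png

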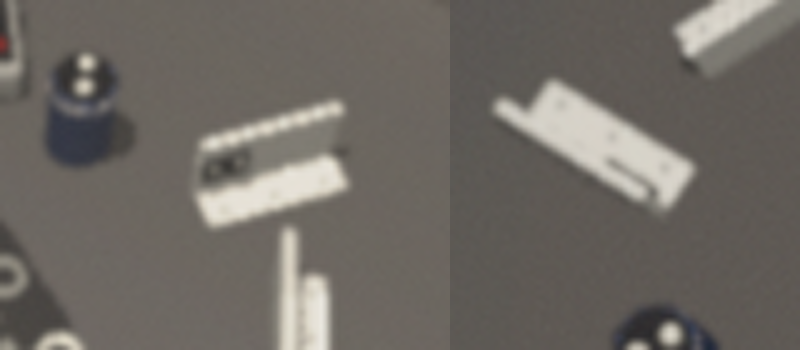

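```bash
python3 - <<'E'
from fit import *
s=optics.capture("scene");t=optics.capture("top")
for p,c,pts in((s,(360,110),((203,142),(340,105))),(t,(150,160),((47,103),(208,205)))):
    w=[unproj(p,np.array(q)/5+c,.06)[:2]*1000 for q in pts]; d=w[0]-w[1]
    if d[1]>0: d=-d
    print(np.round(w,1),(w[0]+w[1])/2,np.linalg.norm(d),np.degrees(np.arctan2(d[1],d[0])))
E
```

```text
[[503.4 330.1]
 [559.  422.2]] [531.21492253 376.19820975] 107.58488131576681 -121.11951553124717
[[556.3 417.6]
 [493.9 313.4]] [525.09453675 365.49600474] 121.40966769266021 -120.8942138383519
```

Call:
{"method": "send_rows", "body": {"rows": [[0,0,3.5,2,38,4,50],[0,0,7,4,77,8,50],[0,0,10.5,6,115,10,50],[0,0,14,8,154,10,50],[0,0,17.6,11,192,10,50]]}}

```text
time_s: 17.2
tcp_pos: [0.497, -0.2019, 0.1871]
ee_rot: [3.136, 0.177, 0.001]
wrist_force: [0.9, -0.0, -0.4]
width: 0.0501
finger_force: 0.0
```

Call:
{"method": "send_rows", "body": {"rows": [[0,0,3.5,2,38,0,50],[0,0,7,4,77,0,50],[0,0,10.5,6,115,0,50],[0,0,14,8,154,0,50],[0,0,17.6,11,192,0,50]]}}

```text
time_s: 17.62
tcp_pos: [0.508, -0.0096, 0.187]
ee_rot: [3.072, 0.655, 0.0]
wrist_force: [0.2, 0.5, 0.1]
width: 0.0498
finger_force: 0.0
```

Call:
{"method": "send_rows", "body": {"rows": [[0,0,3.5,2,38,0,50],[0,0,7,4,77,0,50],[0,0,10.5,6,115,0,50],[0,0,14,8,154,0,50],[0,0,17.6,11,192,0,50]]}}

```text
time_s: 18.03
tcp_pos: [0.5189, 0.1825, 0.187]
ee_rot: [2.936, 1.119, 0.0]
wrist_force: [0.9, -0.4, 0.2]
width: 0.05
finger_force: 0.0
```

Call:
{"method": "send_rows", "body": {"rows": [[0,0,3.5,2,38,0,50],[0,0,7,4,77,0,50],[0,0,10.5,6,115,0,50],[0,0,14,8,154,0,50],[0,0,17.5,11,192,0,50]]}}

```text
time_s: 18.45
tcp_pos: [0.5298, 0.3746, 0.1869]
ee_rot: [-2.731, -1.552, -0.0]
wrist_force: [1.2, -0.0, 0.9]
width: 0.0497
finger_force: 0.0
```

Call:
{"method": "send_rows", "body": {"rows": [[0,0,0,0,0,-20,50],[0,0,0,0,0,-45,50],[0,0,0,0,0,-70,50],[0,0,0,0,0,-85,50],[0,0,0,0,0,-85,50]]}}

```text
time_s: 18.87
tcp_pos: [0.5275, 0.3714, 0.0978]
ee_rot: [-2.733, -1.548, 0.013]
wrist_force: [-0.2, 0.2, -0.5]
width: 0.05
finger_force: 0.0
```

```bash
python3 - <<'E'
from fit import *
x=status.sense();print(x["time_s"],x["tcp_pos"],x["ee_rot"],x["width"],x["wrist_force"])
s=optics.capture("scene")
for n in("next_angle","next_angle_end"): show(s,n,n=2)
print((proj(s,x["tcp_pos"])-np.array((360,90)))*6)
i=s["image"][90:180,360:460]
cv2.imwrite("pics/c7.png",cv2.resize(i,(600,540),interpolation=2))
E
```

```text
18.8667 [0.52754108 0.37143396 0.09784963] [-2.73317398 -1.54774885  0.01254528] 0.050034539901763604 [-0.22349749  0.17209412 -0.48220101]
next_angle 0.65 [531.7 378.1   1.6] [413. 144.]
next_angle_end 0.8 [500.7 327.2  32.8] [399. 143.]
next_angle_end 0.73 [470.7  85.   77.6] [351. 173.]
[325.34380188 229.82193807]
```

View pics/c7.png

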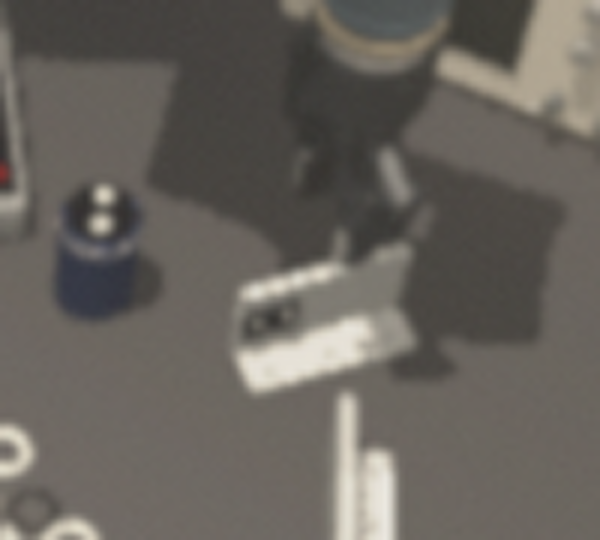

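The fingers stand over the middle of the next angle's wall, and the transistors show at (270,320) toward its near end. Descend and grip.

Call:
{"method": "send_rows", "body": {"rows": [[0,0,0,0,0,-20,50],[0,0,0,0,0,-45,50],[0,0,0,0,0,-65,50],[0,0,0,0,0,-74,50],[0,0,0,0,0,-75,50]]}}

```text
time_s: 19.43
tcp_pos: [0.5299, 0.3722, 0.0262]
ee_rot: [-2.734, -1.547, 0.002]
wrist_force: [-0.1, -0.5, 0.7]
width: 0.0498
finger_force: 0.0
```

Call:
{"method": "send_rows", "body": {"rows": [[0,0,0,0,0,0,30],[0,0,0,0,0,0,15],[0,0,0,0,0,0,0],[0,0,0,0,0,0,0],[0,0,0,0,0,0,0]]}}

```text
time_s: 19.85
tcp_pos: [0.5313, 0.3732, 0.0286]
ee_rot: [2.734, 1.548, 0.005]
wrist_force: [-0.2, 0.6, 5.6]
width: 0.0075
finger_force: 45.6
```

Call:
{"method": "send_rows", "body": {"rows": [[0,0,0,0,0,0,0],[0,0,0,0,0,0,0],[0,0,0,0,0,0,0],[0,0,0,0,0,0,0],[0,0,0,0,0,0,0]]}}

```text
time_s: 20.27
tcp_pos: [0.5313, 0.3732, 0.0286]
ee_rot: [2.734, 1.548, 0.005]
wrist_force: [-0.8, 0.4, 6.4]
width: 0.0075
finger_force: 45.6
```

Call:
{"method": "send_rows", "body": {"rows": [[0,0,0,0,0,8,0],[0,0,0,0,0,40,0],[0,0,0,0,0,80,0],[0,0,0,0,0,120,0],[0,0,0,0,0,155,0]]}}

```text
time_s: 20.68
tcp_pos: [0.5299, 0.3722, 0.1838]
ee_rot: [2.734, 1.548, -0.001]
wrist_force: [0.5, -0.1, -2.5]
width: 0.0073
finger_force: 44.4
```

Call:
{"method": "send_rows", "body": {"rows": [[0,0,1.3,-6,-33,3,0],[0,0,2.6,-12,-66,5,0],[0,0,3.9,-19,-100,5,0],[0,0,5.2,-25,-134,5,0],[0,0,6.4,-32,-167,5,0]]}}

```text
time_s: 21.1
tcp_pos: [0.497, 0.2039, 0.187]
ee_rot: [2.642, 1.7, -0.001]
wrist_force: [0.4, -1.3, -1.7]
width: 0.0075
finger_force: 44.4
```

Call:
{"method": "send_rows", "body": {"rows": [[0,0,1.3,-6,-33,0,0],[0,0,2.6,-12,-66,0,0],[0,0,3.9,-19,-100,0,0],[0,0,5.2,-25,-134,0,0],[0,0,6.4,-32,-167,0,0]]}}

```text
time_s: 21.52
tcp_pos: [0.4652, 0.037, 0.187]
ee_rot: [-2.543, -1.844, 0.001]
wrist_force: [0.8, -0.6, -1.8]
width: 0.0073
finger_force: 44.4
```

Call:
{"method": "send_rows", "body": {"rows": [[0,0,1.3,-6,-33,0,0],[0,0,2.6,-12,-66,0,0],[0,0,3.9,-19,-100,0,0],[0,0,5.2,-25,-134,0,0],[0,0,6.4,-32,-167,0,0]]}}

```text
time_s: 21.93
tcp_pos: [0.4333, -0.13, 0.187]
ee_rot: [-2.436, -1.983, 0.0]
wrist_force: [0.9, -0.7, -2.2]
width: 0.0069
finger_force: 44.4
```

```bash
python3 - <<'E'
from fit import *
x=status.sense();print(x["time_s"],x["tcp_pos"],x["ee_rot"],x["width"],x["wrist_force"])
s=optics.capture("scene");t=optics.capture("top")
clampfit([s,t],skip=("moving_ring","moving_shank"))
for p in(s,t):
  for n in("next_angle","next_angle_end","fixed_jaw_tip","moving_shank","moving_ring"): show(p,n,n=2)
E
```

```text
21.9333 [ 0.43332658 -0.12999492  0.1869989 ] [-2.43641513e+00 -1.98309285e+00  2.97631629e-04] 0.006883610410625934 [ 0.85256619 -0.67748405 -2.19832397]
clamp th -100.91965618020363 t [467.21341097  13.72590993] n 9 rms 3.6350419299439203
next_angle 0.6 [ 434.3 -130.   158.8] [299. 196.]
next_angle_end 0.81 [ 419.9 -181.5  192.6] [284. 198.]
fixed_jaw_tip 0.61 [455.8 -45.9  76.1] [322. 196.]
moving_ring 0.49 [545.  106.7  75.4] [372. 182.]
fixed_jaw_tip 0.63 [460.5 -52.7  77.1] [311. 213.]
moving_shank 0.51 [509.6  69.   76.7] [271. 196.]
moving_shank 0.46 [ 430.1 -384.2   36.1] [418. 227.]
moving_ring 0.65 [541.8 102.9  77.1] [260. 186.]
```

Call:
{"method": "send_rows", "body": {"rows": [[0,0,0,1,0,-25,0],[0,0,0,2,0,-55,0],[0,0,0,2.5,0,-85,0],[0,0,0,2.5,0,-103,0],[0,0,0,2.5,0,-109,0]]}}

```text
time_s: 23.55
tcp_pos: [0.4354, -0.1279, 0.0754]
ee_rot: [-2.434, -1.979, 0.003]
wrist_force: [-0.0, 0.7, -1.5]
width: 0.0076
finger_force: 44.3
```

Call:
{"method": "send_rows", "body": {"rows": [[0,0,0,0,0,-1,0],[0,0,0,0,0,-2,0],[0,0,0,0,0,-2,0],[0,0,0,0,0,-2,0],[0,0,0,0,0,-2,0]]}}

```text
time_s: 23.97
tcp_pos: [0.4375, -0.1289, 0.0769]
ee_rot: [2.436, 1.981, 0.001]
wrist_force: [-0.0, -0.9, -2.8]
width: 0.0072
finger_force: 44.3
```

```bash
python3 - <<'E'
from fit import *
x=status.sense();print(x["time_s"],x["tcp_pos"],x["ee_rot"],x["width"],x["wrist_force"])
s=optics.capture("scene");t=optics.capture("top")
for p in(s,t):
  for n in("next_angle","next_angle_end","fixed_jaw_tip","jaw_seat"): show(p,n,n=2)
i=s["image"][165:245,270:370]
cv2.imwrite("pics/c8.png",cv2.resize(i,(800,600),interpolation=2))
E
```

```text
23.9667 [ 0.43746414 -0.12888039  0.07686563] [2.43560364e+00 1.98053838e+00 1.38722529e-03] 0.007185893338450098 [-0.04898195 -0.89299983 -2.76983108]
next_angle 0.73 [ 436.8 -125.6   48.4] [303. 212.]
next_angle 0.37 [473.8 132.8  75.3] [360. 166.]
next_angle_end 0.74 [469.4  84.9  78.4] [350. 173.]
next_angle_end 0.7 [ 427.6 -181.2   78.4] [289. 218.]
fixed_jaw_tip 0.79 [455.2 -45.6  74.1] [322. 196.]
jaw_seat 0.63 [448.7 -65.4  42.2] [317. 204.]
next_angle_end 0.7 [621.3 259.5  -4.5] [215. 167.]
next_angle_end 0.46 [ 429.4 -384.1   35.5] [418. 227.]
```

View pics/c8.png

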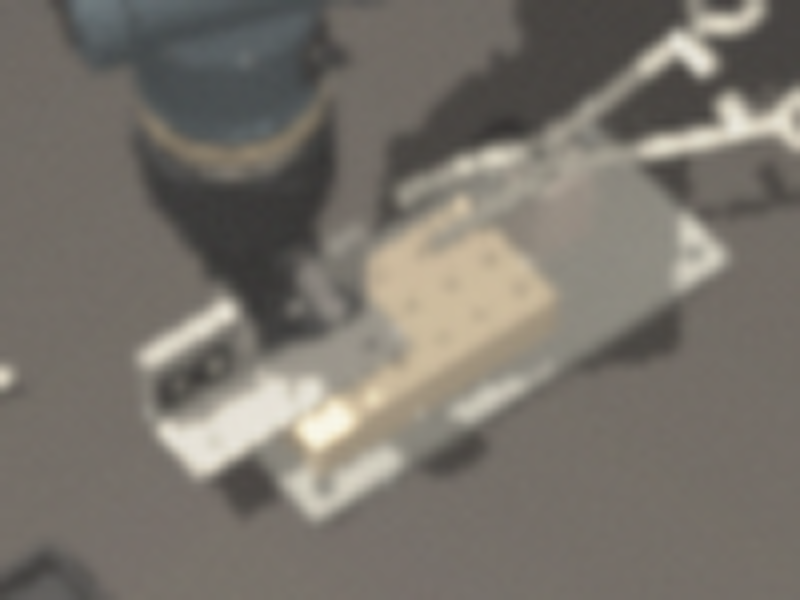

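The angle stands endways before the open jaws, transistors at (200,370) on the outer end, wall in line with the gap. Slide in.

Call:
{"method": "send_rows", "body": {"rows": [[0,0,0,1.5,8,0,0],[0,0,0,3,16,0,0],[0,0,0,4.5,24,0,0],[0,0,0,6,32,0,0],[0,0,0,7,38,0,0]]}}

```text
time_s: 24.88
tcp_pos: [0.4437, -0.0891, 0.0758]
ee_rot: [-2.436, -1.983, 0.0]
wrist_force: [-0.1, 0.2, -3.0]
width: 0.0077
finger_force: 44.3
```

Call:
{"method": "send_rows", "body": {"rows": [[0,0,0,1,6,0,0],[0,0,0,2,12,0,0],[0,0,0,3,18,0,0],[0,0,0,4,22,0,0],[0,0,0,4,22,0,0]]}}

```text
time_s: 25.3
tcp_pos: [0.4478, -0.0676, 0.0758]
ee_rot: [-2.436, -1.983, 0.0]
wrist_force: [1.1, 0.7, -2.8]
width: 0.0072
finger_force: 44.3
```

Call:
{"method": "send_rows", "body": {"rows": [[0,0,0,0,0,-1,0],[0,0,0,0,0,-2,0],[0,0,0,0,0,-3,0],[0,0,0,0,0,-3.5,0],[0,0,0,0,0,-3.5,0]]}}

```text
time_s: 25.72
tcp_pos: [0.4479, -0.0689, 0.0735]
ee_rot: [2.438, 1.981, 0.001]
wrist_force: [-2.0, 1.3, 11.7]
width: 0.0072
finger_force: 46.6
```

Call:
{"method": "send_rows", "body": {"rows": [[0,0,0,0,0,1,0],[0,0,0,0,0,1,0],[0,0,0,0,0,1,14],[0,0,0,0,0,1,24],[0,0,0,0,0,1,34]]}}

```text
time_s: 26.13
tcp_pos: [0.4479, -0.0687, 0.0732]
ee_rot: [2.438, 1.982, 0.0]
wrist_force: [0.2, 0.7, -0.4]
width: 0.0335
finger_force: 0.0
```

Call:
{"method": "send_rows", "body": {"rows": [[0,0,0,0,0,5,34],[0,0,0,0,0,25,34],[0,0,0,0,0,55,34],[0,0,0,0,0,85,34],[0,0,0,0,0,90,34]]}}

```text
time_s: 26.55
tcp_pos: [0.4502, -0.0694, 0.1673]
ee_rot: [2.432, 1.978, 0.006]
wrist_force: [0.8, -0.9, -0.3]
width: 0.0337
finger_force: 0.0
```

```bash
python3 - <<'E'
from fit import *
x=status.sense();print(x["time_s"],x["tcp_pos"],x["ee_rot"],x["width"],x["wrist_force"])
s=optics.capture("scene");t=optics.capture("top")
for p in(s,t):
  for n in("next_angle","next_angle_end","fixed_jaw_tip","fixed_shank","moving_shank","moving_ring","fixed_ring"): show(p,n,n=1)
E
```

```text
26.55 [ 0.45015971 -0.06936187  0.16729256] [2.43159736 1.97780584 0.0060288 ] 0.033746478162246504 [ 0.79624428 -0.92607648 -0.32936213]
next_angle 0.83 [446.2 -65.3  47.8] [317. 202.]
next_angle_end 0.68 [ 436.9 -119.7   78.3] [303. 207.]
fixed_shank 0.63 [472.3  86.3  79.1] [351. 173.]
moving_shank 0.46 [511.5  71.5  73.3] [357. 183.]
moving_ring 0.75 [467.   21.3   1.6] [338. 196.]
fixed_ring 0.67 [472.2 131.3  72.5] [360. 166.]
next_angle_end 0.55 [ 435.9 -125.1   73.8] [335. 222.]
fixed_shank 0.67 [710.3  88.3   1.7] [269. 141.]
moving_shank 0.54 [505.1  69.2  71.9] [271. 198.]
fixed_ring 0.57 [473.2 133.   72.8] [250. 208.]
```

Call:
{"method": "send_rows", "body": {"rows": [[0,0,0,6,20,0,50],[0,0,0,14,50,0,85],[0,0,0,24,85,0,85],[0,0,0,34,120,0,85],[0,0,0,42,150,0,85]]}}

```text
time_s: 27.77
tcp_pos: [0.4903, 0.0833, 0.1634]
ee_rot: [2.438, 1.982, 0.001]
wrist_force: [0.1, -0.2, -0.1]
width: 0.0851
finger_force: 0.0
```

Call:
{"method": "send_rows", "body": {"rows": [[0,0,0,0,0,0,85],[0,0,0,0,0,-20,85],[0,0,0,0,0,-40,85],[0,0,0,0,0,-50,85],[0,0,0,0,0,-50,85]]}}

```text
time_s: 28.18
tcp_pos: [0.4879, 0.0812, 0.1114]
ee_rot: [-2.435, -1.98, 0.006]
wrist_force: [-0.7, -0.6, 0.1]
width: 0.0852
finger_force: 0.0
```

```bash
python3 - <<'E'
from fit import *
x=status.sense();print(x["time_s"],x["tcp_pos"],x["ee_rot"],x["width"],x["wrist_force"])
A=np.zeros((0,3))
for k in range(2):
  s=optics.capture("scene");t=optics.capture("top")
  for p in(s,t):
    for n in("fixed_shank","moving_shank","fixed_ring","moving_ring"): show(p,n,n=1)
clampfit([s,t],skip=("moving_ring","moving_shank"))
E
```

```text
28.1833 [0.48794323 0.0812466  0.11141481] [-2.43507695 -1.97955383  0.00604924] 0.08523743837685437 [-0.6532606  -0.59145667  0.11192588]
fixed_shank 0.95 [470.1  86.7  77.8] [351. 173.]
moving_shank 0.59 [512.5  71.8  73.4] [358. 183.]
fixed_ring 0.93 [472.6 133.3  78.4] [360. 165.]
moving_ring 0.66 [448.1 -66.8  50.2] [317. 203.]
fixed_shank 0.69 [465.7  85.7  76.9] [265. 210.]
fixed_shank 0.74 [469.   86.2  77. ] [351. 173.]
moving_shank 0.75 [469.2  14.   72.6] [337. 187.]
fixed_ring 0.59 [472.9 130.2  78.9] [360. 165.]
moving_ring 0.6 [542.2 107.   75.6] [371. 181.]
fixed_shank 0.7 [463.3  84.8  78.2] [265. 211.]
clamp th -101.44946566295178 t [466.38505723  13.70619196] n 11 rms 3.4733270001862873
```

Call:
{"method": "send_rows", "body": {"rows": [[0,0,0,0,0,-15,85],[0,0,0,0,0,-30,85],[0,0,0,0,0,-45,85],[0,0,0,0,0,-56,85],[0,0,0,0,0,-58,85]]}}

```text
time_s: 30.2
tcp_pos: [0.4886, 0.0815, 0.0537]
ee_rot: [-2.436, -1.98, 0.004]
wrist_force: [-0.5, 0.7, 0.5]
width: 0.0851
finger_force: 0.0
```

Call:
{"method": "send_rows", "body": {"rows": [[0,0,0,0,0,0,85],[0,0,0,-3,0,0,80],[0,0,0,-6,0,0,74],[0,0,0,-10,0.5,0,68],[0,0,0,-10,0.5,0,64]], "grip_force": 35}}

```text
time_s: 30.62
tcp_pos: [0.4801, 0.082, 0.0562]
ee_rot: [2.436, 1.981, 0.003]
wrist_force: [1.3, -0.4, 1.5]
width: 0.0643
finger_force: 0.9
```

Call:
{"method": "send_rows", "body": {"rows": [[0,0,0,0,0,1,58],[0,0,0,0,0,2,52],[0,0,0,0,0,2.8,46],[0,0,0,0,0,3.6,41],[0,0,0,0,0,4.2,37]]}}

```text
time_s: 31.03
tcp_pos: [0.4845, 0.0815, 0.06]
ee_rot: [2.433, 1.977, 0.011]
wrist_force: [9.3, -0.5, -9.7]
width: 0.0377
finger_force: 16.9
```

Call:
{"method": "send_rows", "body": {"rows": [[0,0,0,0,0,0.3,34],[0,0,0,0,0,0.5,31],[0,0,0,0,0,0.5,28],[0,0,0,0,0,0.5,28],[0,0,0,0,0,0.5,28]]}}

```text
time_s: 31.45
tcp_pos: [0.4816, 0.0818, 0.06]
ee_rot: [2.436, 1.981, 0.004]
wrist_force: [6.2, -0.2, -2.6]
width: 0.0313
finger_force: 34.7
```

Call:
{"method": "send_rows", "body": {"rows": [[0,0,0,0,0,0.5,28],[0,0,0,0,0,0.5,28],[0,0,0,0,0,0.5,34],[0,0,0,0,0,0.5,42],[0,0,0,0,0,0.5,50]]}}

```text
time_s: 31.87
tcp_pos: [0.4776, 0.0821, 0.0601]
ee_rot: [-2.435, -1.98, 0.006]
wrist_force: [-0.4, -0.4, 0.1]
width: 0.0498
finger_force: 0.0
```

Call:
{"method": "send_rows", "body": {"rows": [[0,0,0,0,0,0,58],[0,0,0,0,0,0,66],[0,0,0,0,0,0,72],[0,0,0,2,0,0,80],[0,0,0,4,0,0,80]]}}

```text
time_s: 32.28
tcp_pos: [0.4836, 0.082, 0.0605]
ee_rot: [-2.437, -1.982, 0.001]
wrist_force: [0.3, 0.4, 0.1]
width: 0.08
finger_force: 0.0
```

```bash
python3 - <<'E'
from fit import *
x=status.sense();print(x["time_s"],x["tcp_pos"],x["finger_force"],x["width"],x["wrist_force"])
for k in range(2):
  s=optics.capture("scene");t=optics.capture("top")
  for p in(s,t):
    for n in("moving_shank","moving_ring","next_angle","next_angle_end"): show(p,n,n=2)
E
```

```text
32.2833 [0.48358117 0.08204834 0.06052248] 0.0 0.07998668478996977 [0.30076946 0.36557831 0.10575609]
moving_shank 0.52 [495.   80.9  73. ] [355. 179.]
moving_ring 0.38 [513.8 125.9  74.8] [368. 173.]
next_angle 0.74 [452.  -66.8  47.3] [318. 204.]
next_angle_end 0.79 [ 438.9 -120.6   78.4] [304. 207.]
next_angle_end 0.49 [454.6 -67.2  48.5] [318. 204.]
moving_ring 0.68 [ 703.6 -182.1   -2.2] [352. 145.]
next_angle 0.88 [446.1 -73.5  46.1] [318. 220.]
next_angle_end 0.95 [ 437.8 -129.7   75.6] [337. 221.]
moving_shank 0.5 [492.2  81.9  76.6] [355. 178.]
moving_ring 0.68 [2.575e+02 3.485e+02 2.000e-01] [351. 113.]
next_angle 0.8 [452.8 -64.8  46. ] [318. 204.]
next_angle_end 0.95 [ 438.7 -122.9   78.5] [303. 208.]
moving_ring 0.32 [ 491.2 -359.7    3.5] [408. 210.]
next_angle 0.78 [450.5 -72.7  47.6] [318. 218.]
next_angle_end 0.97 [ 438.1 -125.5   74.1] [335. 221.]
```

The ring is back at its locked place with the fingers off. I retreat, check the finished angle, and hand in.

Call:
{"method": "send_rows", "body": {"rows": [[0,0,0,0,0,10,80],[0,0,0,0,0,35,80],[0,0,0,0,0,65,80],[0,0,0,0,0,100,80],[0,0,0,0,0,130,80]]}}

```text
time_s: 33.7
tcp_pos: [0.4836, 0.082, 0.1929]
ee_rot: [2.437, 1.982, 0.001]
wrist_force: [0.9, 0.3, 0.2]
width: 0.0799
finger_force: 0.0
```

Call:
{"method": "send_rows", "body": {"rows": [[0,0,0,0,0,0,80],[0,0,0,0,0,0,80],[0,0,0,0,0,0,80],[0,0,0,0,0,0,80],[0,0,0,0,0,0,80]]}}

```text
time_s: 34.12
tcp_pos: [0.4826, 0.082, 0.1892]
ee_rot: [-2.436, -1.98, 0.004]
wrist_force: [-0.7, 0.3, 0.5]
width: 0.0799
finger_force: 0.0
```

```bash
python3 - <<'E'
from fit import *
s=optics.capture("scene");t=optics.capture("top")
th,t0,R=clampfit([s,t])
for p in(s,t):
  for n in("moving_ring","moving_shank","next_angle","next_angle_end"):
    for d in pinpoint(p,n)[:1]:
      w=toW(p,d["position"])*1000; print(n,round(d["score"],2),np.round(R.T@(w[:2]-t0),1),round(w[2],1))
  show(p,"finished_angle",n=4)
E
```

```text
clamp th -101.61665052146198 t [467.3171896   13.54997534] n 12 rms 4.299743011872303
moving_ring 0.52 [-116.9   24.2] 76.8
moving_shank 0.63 [-71.1  10.2] 74.1
next_angle 0.72 [82.6 -1.1] 47.8
next_angle_end 0.75 [140.5  -3.5] 80.1
finished_angle 0.78 [283.5 167.8   1.6] [326. 144.]
finished_angle 0.7 [ 255.9 -505.6    1.9] [184. 265.]
finished_angle 0.56 [ 486.1 -391.1    5.7] [259. 283.]
moving_ring 0.5 [-119.2  216.5] 1.8
next_angle 0.57 [89.  -0.5] 47.5
next_angle_end 0.85 [143.7   0.7] 73.2
finished_angle 0.88 [ 256.1 -508.8    1.7] [457. 285.]
finished_angle 0.7 [ 486.6 -397.8    0.7] [420. 211.]
finished_angle 0.41 [ 7.038e+02 -1.805e+02  1.000e-01] [352. 144.]
```

All within tolerance.

```bash
python3 -c "
from station import workorder; print(workorder.hand_in())"
```

```text
the job is handed in; nothing more can be done
None
```

The job is handed in at about 34 s of the 72 s allowed: the cameras show the finished angle in the tray, and the next angle on the block with the handles back at their locked spacing, but the judge returned no verdict and I could not measure the jaw's clamping force directly.

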